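Sweep jar lids into the trough of a counting tray

ROBOT

A 6-joint arm with a two-finger parallel gripper is mounted at the origin on the work surface. World frame = base frame: x ahead of the robot, y to its left, z up, the work surface at z = 0. Lengths are in m, angles in rad, forces in N, time in s.
With the tool pointing down it reaches from about 0.35 to 0.95 m from the base axis. Payload 17.4 kg.
Tool frame: the origin (TCP) lies where the fingers leave the gripper's body, on its centre line; the fingertips stand 84 mm ahead of it and the grasp point (between the pads) lies 65 mm ahead of it; z points along the fingers, y is the line along which they close (so a half turn about z gives the same grasp; the last joint's range is limited). The gripper opens to 93 mm and grips with 3 to 60 N. Pads are 15 mm wide; open, the fingers measure 128 mm over their backs; the gripper's body (75 mm by 188 mm) begins 65 mm behind the grasp point.
Start: joints at [-1.29, 0.116, 1.442, -0, 1.584, -0.038], TCP at [0.212, -0.641, 0.303] pointing down, gripper open.
Joint ranges: [-2.83, 2.83], [-0.83, 2.19], [0.07, 2.5], [-1.14, 4.28], [0.01, 3], [-2.97, 2.97]. Speed limits (rad/s): [1.89, 1.89, 2.22, 3.14, 3.14, 3.14].

INTERFACE

Orientations are given as [roll, pitch, yaw] about the fixed x, y, z axes, in that order (R = Rz(yaw) Ry(pitch) Rx(roll)).
In Python, from station import manip, jaws, get_state, vision, finish_job gives the robot as it stands. Calls block until the motion is done:
- manip.move_ptp(position, orientation): joint-space move of the TCP to a pose.
- manip.move_linear(position, v=0.15, orientation=None): straight line of the TCP; orientation=None keeps the orientation; v is the mean speed in m/s.
- manip.set_joints(angles): joint-space move.
- jaws.command_gripper(opening, grip_force=None): opening from 0.0 (shut) to 1.0 (fully open); grip_force is the grip in N (None keeps the last); returns when the fingers have stopped.
- manip.sleep(seconds).
- manip.solve_ik(position, orientation): joint angles nearest the present ones, or None.
- get_state(): the state.
- vision.get_image(name): name is "scene" or "top" or "wrist"; returns the picture (480x640x3 uint8, red, green, blue); there is no depth.
- vision.camera_model(name): a dict with "vfov" (degrees; the focal length in pixels is half the picture's height over the tangent of half this angle, whatever the lens; pixels are square), "cx", "cy" (the principal point, pixels), "k1" (the pictures are not rectified: a ray, as slopes to the right and down, at radius r is drawn at 1 + k1 r^2 times it, then the intrinsics apply), "R" (3x3) and "t" (3): a world point X has camera coordinates R X + t. Camera axes: x right, y down, z forward; pixel columns grow to the right and rows downward; lengths in m; the calibration is good to about 2 mm. A picture is of the moment at which its call begins: read the wrist's pose just before it. camera_model takes no time and is no camera call; for the wrist camera it gives the pose at the moment of the call.
A pose or a line that the arm cannot do raises manip.Unreachable and nothing moves.
- finish_job(): hands the job in; it is judged then, once.
Trained networks look in the newest picture that a camera, given by its name, has taken for a name from the list of things; names that differ only in an ending like _2 or _b are one class to them, and where a whole thing is asked for, a point or a joint stands for the part that bears it (a point fixed in the world has none). Each returns a list of dicts, best first, with "score" (0 to 1); they miss things now and then, are a little off and sometimes report something else, mostly with a low value. They report only what shows in the picture. A call takes as long as a camera call. They do not tell look-alikes from the thing itself.
- vision.find_in(camera, name): "position" ([x, y, z] in m, in world coordinates, good to about 4 mm: the middle of the surface that is visible of it).
- vision.masks_of(camera, name): "pixels" (480x640 bool, what is visible of it).
The state is a dict: "time_s": time; "joint_pos": joint angles; "dq": joint speeds; "joint_efforts": joint torques, N m; "position": TCP position; "orientation": TCP orientation; "force": force on the tool from outside, world axes, zero at the start; "wrist_torque": the same for the moment, N m; "finger_gap": opening from 0.0 (shut) to 1.0 (fully open); "grip_force": force on a finger pad.
Only numpy, scipy, OpenCV 4.12 (cv2) and the standard library are available. Lean on these libraries where they do the work, as an engineer would, in place of code of your own. Each camera call takes 0.05 s, during which the arm holds its last target. There are 200 camera calls.

TASK

Sweep the three white lids lying on the teal counting tray off the open edge of its deck into the trough alongside, by gently pushing them across the deck with closed fingers. Do not pinch or pick up any lid, and leave the small amber jar standing on the tray and the bottles and jar around it where they are.

Things in the scene. Friction and masses are not known exactly. Their poses are not given: they have to be found in the camera images.
- tray: Teal plastic counting tray, fixed to the bench; its place and yaw vary. Origin: on the bench, under the deck's middle in x; z up. In its own frame: a flat deck 40 mm above the bench spans x -130 to 130 and y -100 to 160 mm; a rim 10 mm wide rising 8 mm above the deck runs round it on the -x, +x and +y sides (inside these borders); the deck's -y edge (y = -100) is open and drops into the trough. y points from the trough to the deck, so lids are swept towards -y.
- trough (a point): Centre of the trough's floor, 6 mm above the bench and 34 mm below the deck; tray frame (0, -140, 6) mm. The trough inside is 240 mm long (tray x) and 80 mm wide (tray y -180 to -100); its darker teal outer and end walls, 10 mm thick, rise 48 mm above the bench.
- lid1: White plastic jar lid 1, a flat disc 36 mm in diameter and 12 mm thick, 10 to 18 g, lying loose and flat on the tray's deck; slides easily. Origin: centre of its underside; z is its axis. The three lids are alike. At the start its centre is 30 to 155 mm inside the open deck edge, at least 52 mm sideways (along the tray's x) from any other lid or the jar, and at least 75 mm of free deck lies behind it (+y of the tray).
- lid2: White plastic jar lid 2, a flat disc 36 mm in diameter and 12 mm thick, 10 to 18 g, lying loose and flat on the tray's deck; slides easily. Origin: centre of its underside; z is its axis. The three lids are alike. At the start its centre is 30 to 155 mm inside the open deck edge, at least 52 mm sideways (along the tray's x) from any other lid or the jar, and at least 75 mm of free deck lies behind it (+y of the tray).
- lid3: White plastic jar lid 3, a flat disc 36 mm in diameter and 12 mm thick, 10 to 18 g, lying loose and flat on the tray's deck; slides easily. Origin: centre of its underside; z is its axis. The three lids are alike. At the start its centre is 30 to 155 mm inside the open deck edge, at least 52 mm sideways (along the tray's x) from any other lid or the jar, and at least 75 mm of free deck lies behind it (+y of the tray).
- jar: Small amber glass jar with black cap, 43 mm in diameter, 46 mm tall, about 90 g, standing loose on the deck among the lids; bystander, leave it alone. Origin: centre of its underside; z up.
- amber_bottle: Amber bottle with black cap and paper label, 60 mm in diameter, 125 mm tall, standing loose on the bench to the left or right of the tray; bystander. Origin: centre of its underside.
- dropper_bottle: White dropper bottle with red nozzle and band, 48 mm in diameter, 115 mm tall, standing loose on the bench to the left or right of the tray; bystander. Origin: centre of its underside.
- white_jar: White ointment jar with its lid on, 62 mm in diameter, 50 mm tall, standing loose on the bench to the left or right of the tray; bystander, its lid does not count. Origin: centre of its underside.
Not all that is in view belongs to the job. Leave any black or pink look-alike of the lid3 alone.

How it is judged:
At the end, for the whole second after the job is handed in: All three lids lie at rest inside the trough, below the level of the deck; the amber jar, both bottles and the white jar still stand upright within 15 mm of where they began (y of lid1 in the frame of tray between -0.18 and -0.1 m and x of lid1 in the frame of tray between -0.12 and 0.12 m and z of each of lid1, lid2, lid3 in the frame of tray below 0.034 m and linear speed of each of lid1, lid2, lid3 below 0.03 m/s and y of lid2 in the frame of tray between -0.18 and -0.1 m and x of lid2 in the frame of tray between -0.12 and 0.12 m and y of lid3 in the frame of tray between -0.18 and -0.1 m and x of lid3 in the frame of tray between -0.12 and 0.12 m and distance of each of jar, amber_bottle, dropper_bottle, white_jar from where it was at the start of the episode below 0.015 m and angle between each of jar, amber_bottle, dropper_bottle, white_jar's own z axis and vertical below 0.15 rad); the robot touches nothing.
It fails at once if the amber jar on the tray is pushed more than 15 mm or tipped over (distance of jar from where it was at the start of the episode above 0.015 m or angle between jar's own z axis and vertical above 0.3 rad).
It fails at once if a bottle or the jar beside the tray is pushed more than 15 mm or tipped over (distance of any of amber_bottle, dropper_bottle, white_jar from where it was at the start of the episode above 0.015 m or angle between any of amber_bottle, dropper_bottle, white_jar's own z axis and vertical above 0.3 rad).
It fails at once if a lid is lifted more than 25 mm off the deck, or thrown up (height (world z) of any of lid1, lid2, lid3 above 0.065 m).
It fails at once if a lid is pinched or pressed hard (more than 15 N between the fingers and a lid) (contact force between the fingers and lid1 above 15 N or contact force between the fingers and lid2 above 15 N or contact force between the fingers and lid3 above 15 N).
It also fails if it takes over 54 s, if anything falls off the work surface, if the arm or the gripper's body presses on something with over 40 N, if the wrist force passes 120 N, or if a joint passes its speed limit or range.

## Working session

There is one attempt and no reset: what is moved stays moved. The work goes in short steps, each a Python script; the robot and the scene stay as the last script left them, time stands still between calls to the robot, and variables do not carry over. Pictures are saved under pics/ and viewed, at most 10 in all, crops included, and the job is handed in when it is done.

```bash
mkdir -p pics
python3 - <<'E'
from station import manip,jaws,get_state,vision
import cv2
for c in("top","scene"):
    im=vision.get_image(c); cv2.imwrite(f"pics/{c}0.png",im[:,:,::-1])
    m=vision.camera_model(c); print(c,m)
    for n in("tray","lid1","jar","amber_bottle","dropper_bottle","white_jar"):
        print(n,[(d["position"],round(d["score"],2)) for d in vision.find_in(c,n)])
print(get_state()["time_s"],get_state()["orientation"])
E
```

```text
top {'vfov': 46.31723409120199, 'cx': 314.68913235718395, 'cy': 236.00971424856164, 'k1': 0.05459913758094503, 'R': array([[-0.03808434, -0.99925931,  0.00551443],
       [-0.97266616,  0.03580469, -0.22943095],
       [ 0.22906357, -0.01410143, -0.97330932]]), 't': array([0.0187146 , 0.54360679, 1.02058358])}
tray [([0.5381, -0.039, 0.037], 0.73)]
lid1 [([0.5733, -0.0565, 0.0513], 0.83), ([0.5196, -0.0794, 0.0476], 0.76), ([0.3282, -0.0826, 0.0122], 0.66), ([0.6298, -0.0687, 0.0534], 0.63), ([0.7664, -0.0262, 0.0091], 0.48)]
jar [([0.4546, -0.0258, 0.085], 0.96), ([0.5434, -0.0325, 0.0397], 0.25), ([0.5136, -0.3562, 0.0829], 0.18)]
amber_bottle [([0.5133, -0.3575, 0.0824], 0.96), ([0.4394, 0.3761, 0.0739], 0.63)]
dropper_bottle [([0.4411, 0.3725, 0.0755], 0.6)]
white_jar [([0.6153, 0.3979, 0.0509], 0.81)]
scene {'vfov': 44.31488083485918, 'cx': 310.9429042816038, 'cy': 240.03526547066812, 'k1': -0.1342292822905223, 'R': array([[ 0.34351586,  0.93912179,  0.00686469],
       [ 0.76654709, -0.27615275, -0.57978032],
       [-0.54258863,  0.20442585, -0.81474392]]), 't': array([-0.20194819, -0.3963176 ,  1.57060512])}
tray [([0.5601, -0.0497, 0.039], 0.81)]
lid1 [([0.529, -0.0789, 0.0521], 0.81), ([0.7694, -0.0301, 0.0097], 0.8), ([0.6407, -0.0704, 0.0518], 0.71), ([0.5816, -0.0614, 0.0509], 0.59), ([0.3347, -0.0866, 0.016], 0.48)]
jar [([0.4652, -0.0319, 0.0849], 0.58)]
amber_bottle [([0.5419, -0.3687, 0.072], 0.7)]
dropper_bottle [([0.456, 0.368, 0.0649], 0.84)]
white_jar [([0.6253, 0.3958, 0.05], 0.71)]
0.7 [ 3.14156421e+00 -1.73265042e-05  3.18787980e-01]
```

View pics/top0.png

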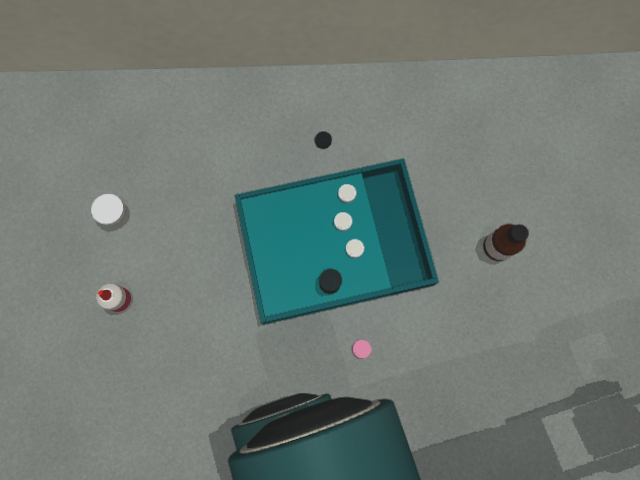

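View pics/scene0.png

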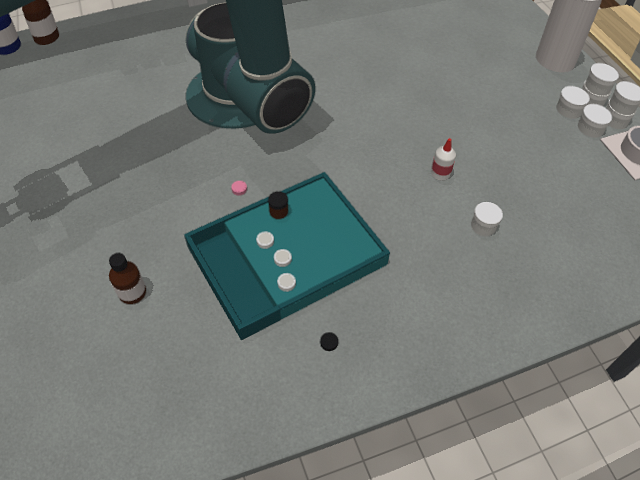

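Lid candidates in the top view: white discs at (347,192), (343,221) and (355,248) on the deck. The black disc at (323,140) and the pink one at (362,349) lie on the bench as look-alikes, and the dark cap at (330,280) is the jar. I choose the three white discs. The trough is on the right, towards world -y.

```bash
cat > h.py <<'E'
import numpy as np, cv2
from station import manip,jaws,get_state,vision
def bp(cam,px,z):
    m=vision.camera_model(cam); f=240/np.tan(np.radians(m["vfov"]/2))
    d=(np.array(px,float)-[m["cx"],m["cy"]])/f; u=d.copy()
    for _ in range(20): u=d/(1+m["k1"]*(u@u))
    R,t=m["R"],m["t"]; C=-R.T@t; r=R.T@np.array([*u,1]); return C+r*(z-C[2])/r[2]
def fit(P,Q):  # tray pts P -> world Q, rigid 2D
    p,q=P-P.mean(0),Q-Q.mean(0)
    a=np.arctan2((p[:,0]*q[:,1]-p[:,1]*q[:,0]).sum(),(p*q).sum())
    R=np.array([[np.cos(a),-np.sin(a)],[np.sin(a),np.cos(a)]]); T=Q.mean(0)-R@P.mean(0)
    return a,R,T,Q-(P@R.T+T)
E
python3 - <<'E'
from h import *
np.set_printoptions(precision=4,suppress=True)
P=np.array([[.13,.16],[.13,-.19],[-.13,-.19],[-.13,.16]])
for cam in("top","scene"):
    im=vision.get_image(cam)
    mk=vision.masks_of(cam,"tray")[0]["pixels"].astype(np.uint8)
    if cam=="top":
        px=np.array([[236,195],[404,160],[437,282],[262,323]],np.float32)
        # crop check
        cv2.imwrite("pics/crop.png",cv2.resize(im[145:335,225:445,::-1],None,fx=3,fy=3,interpolation=cv2.INTER_CUBIC))
    else: px=np.array([[388,252],[242,334],[187,236],[324,175]],np.float32)
    g=cv2.cvtColor(im,cv2.COLOR_RGB2GRAY)
    Q=np.array([bp(cam,p,.048)[:2] for p in px]); a,R,T,e=fit(P,Q); print(cam,"yaw",a,T,"\n",e*1e3)
    for n in("lid1","jar"):
        for d in vision.masks_of(cam,n):
            ys,xs=np.nonzero(d["pixels"]); c=[xs.mean(),ys.mean()]
            z=.050 if n=="lid1" else .066 if cam=="scene" else .075
            w=bp(cam,c,z)[:2]; print(n,round(d["score"],2),len(xs),np.array(c),w,"tray",R.T@(w-T))
E
```

```text
top yaw 0.18396333479355373 [ 0.5389 -0.0268] 
 [[-0.4208 -2.965 ]
 [-2.8994  1.5216]
 [ 2.4183  4.36  ]
 [ 0.902  -2.9167]]
lid1 0.81 242 [342.4793 221.8264] [ 0.5737 -0.0576] tray [ 0.0285 -0.0367]
lid1 0.77 254 [360.7756 348.6102] [ 0.3284 -0.0795] tray [-0.2165 -0.0133]
lid1 0.58 213 [322.4272 139.4131] [ 0.7483 -0.0253] tray [ 0.2061 -0.0368]
lid1 0.56 264 [346.3864 192.6932] [ 0.6333 -0.0683] tray [ 0.0852 -0.0581]
lid1 0.52 243 [354.2222 248.2469] [ 0.5197 -0.0778] tray [-0.0282 -0.0467]
jar 0.64 444 [329.6982 281.3176] [ 0.4529 -0.0263] tray [-0.0844  0.0162]
jar 0.6 839 [114.0882 297.4112] [0.4385 0.3727] tray [-0.0256  0.4111]
scene yaw 0.19880967922194498 [ 0.5502 -0.0268] 
 [[-6.3558 -5.4491]
 [ 2.0494  1.4319]
 [-1.4703  7.3071]
 [ 5.7767 -3.2898]]
lid1 0.74 296 [328.1216 341.1284] [ 0.7868 -0.039 ] tray [ 0.2295 -0.0587]
lid1 0.72 260 [285.4192 282.    ] [ 0.6374 -0.0725] tray [ 0.0765 -0.062 ]
lid1 0.58 178 [239.0169 188.1461] [ 0.3709 -0.0917] tray [-0.1886 -0.0282]
lid1 0.57 225 [281.8933 258.2356] [ 0.5813 -0.0611] tray [ 0.0237 -0.0397]
lid1 0.49 213 [264.784  240.1831] [ 0.5263 -0.0803] tray [-0.034  -0.0477]
jar 0.69 480 [277.7104 205.3333] [ 0.4594 -0.0293] tray [-0.0895  0.0155]
```

View pics/crop.png

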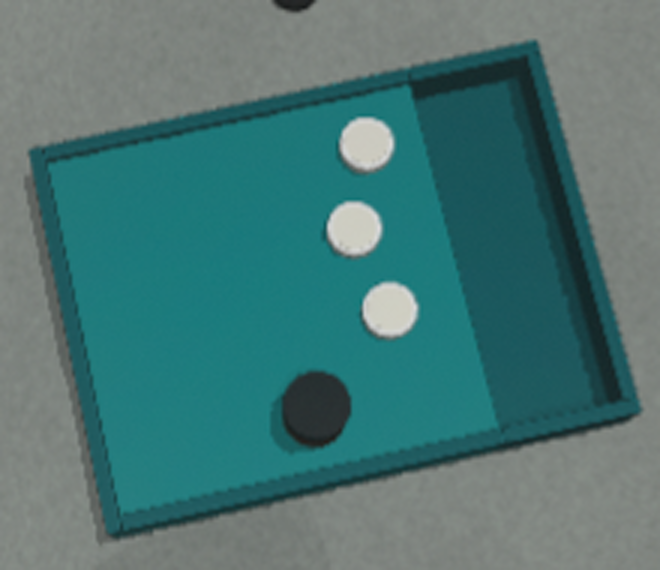

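The crop shows the three white lids on the deck at crop pixels (366,144), (354,228) and (390,309). The jar is at (316,408), and the open edge runs from (412,85) to (498,430). The two cameras differ by 6 to 10 mm, so I close the fingers and look from the wrist camera.

Run:
```python
from h import *
np.set_printoptions(precision=4,suppress=True)
jaws.command_gripper(0.0,5)
R=lambda a:np.array([[np.cos(a),-np.sin(a)],[np.sin(a),np.cos(a)]])
p=np.array([.544,-.027])+R(.19)@[.0,.04]
manip.move_ptp([*p,.38],[np.pi,0,.19+np.pi/2])
manip.sleep(.3)
s=get_state(); print(s["time_s"],s["position"],s["joint_pos"],s["finger_gap"])
im=vision.get_image("wrist"); cv2.imwrite("pics/w1.png",im[:,:,::-1]); print(vision.camera_model("wrist"))
for n in("lid1","jar"):
    for d in vision.masks_of("wrist",n):
        ys,xs=np.nonzero(d["pixels"]); c=[xs.mean(),ys.mean()]
        print(n,round(d["score"],2),len(xs),np.array(c),bp("wrist",c,.050 if n=="lid1" else .08))
```

```text
5.4417 [0.5365 0.012  0.38  ] [-0.0251 -0.196   1.6207 -0.      1.7168 -0.2146] 0.002671669750916314
{'vfov': 59.90311443408429, 'cx': 324.2346477610711, 'cy': 242.44056001366172, 'k1': 0.004352104592470622, 'R': array([[ 0.9817,  0.1904,  0.0007],
       [ 0.1827, -0.9429,  0.2784],
       [ 0.0537, -0.2732, -0.9605]]), 't': array([-0.5284, -0.1412,  0.4381])}
lid1 0.94 811 [514.2022 266.2639] [ 0.7434 -0.0173  0.05  ]
lid1 0.88 931 [349.5392 273.6391] [ 0.5766 -0.058   0.05  ]
lid1 0.87 928 [399.9138 292.4892] [ 0.6335 -0.0686  0.05  ]
lid1 0.74 855 [130.9988 244.0596] [ 0.3497 -0.069   0.05  ]
lid1 0.67 838 [294.2327 280.1396] [ 0.5209 -0.0762  0.05  ]
jar 0.8 2000 [235.075 230.005] [ 0.4575 -0.025   0.08  ]
```

View pics/w1.png

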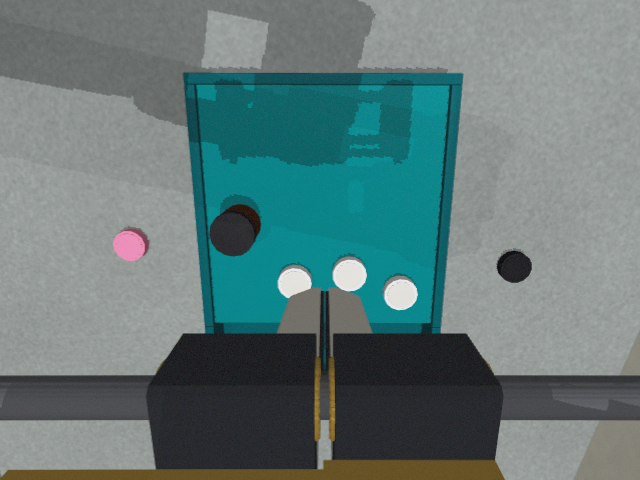

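The wrist view confirms the white lids at (294,280), (350,274) and (400,292), with the jar at (235,230). Pink (131,244) and black (514,266) lie off the tray. I'll fit the tray from its rim corners (186,73) and (463,73), then sweep the first lid.

```bash
cat > sweep.py <<'E'
from h import *
np.set_printoptions(precision=4,suppress=True)
R=lambda a:np.array([[np.cos(a),-np.sin(a)],[np.sin(a),np.cos(a)]])
A=.19; T=None
def setT(t): global T; T=np.array(t)
def w(x,y): return T+R(A)@np.array([x,y])
def sweep(lid,z=.129,yend=-.106):
    x,y=R(A).T@(np.array(lid)-T); print("tray lid",x,y)
    o=[np.pi,0,A+np.pi/2]
    manip.move_ptp([*w(x,y+.045),.20],o)
    manip.move_linear([*w(x,y+.045),z],v=.1)
    manip.move_linear([*w(x,y+.028),z],v=.05)
    manip.move_linear([*w(x,yend),z],v=.06)
    s=get_state(); print("force",s["force"],"t",s["time_s"])
    manip.move_linear([*w(x,yend+.01),.20],v=.15)
E
cat > run1.py <<'E'
import sweep as S; from sweep import *
im=vision.get_image("wrist")
a,b=bp("wrist",[186,73],.048)[:2],bp("wrist",[463,73],.048)[:2]
print("width",np.linalg.norm(b-a),"yaw",np.arctan2(*(b-a)[::-1]))
t=(a+b)/2-R(.19)@[0,.16]; print("T wrist",t)
for q in([213,323],[437,323]): print("edge?",R(.19).T@(bp("wrist",q,.04)[:2]-t))
S.setT(t)
sweep([.6335,-.0686])
top=vision.get_image("top"); cv2.imwrite("pics/t2.png",cv2.resize(top[145:335,225:445,::-1],None,fx=2,fy=2))
E
python3 run1.py
```

```text
width 0.25519910294728504 yaw 0.19188580158688925
T wrist [ 0.5436 -0.0276]
edge? [-0.1236 -0.0984]
edge? [ 0.1257 -0.098 ]
tray lid 0.08051404069338214 -0.0572524181355376
force [-0.3287 -0.2359  0.2497] t 9.25
```

View pics/t2.png

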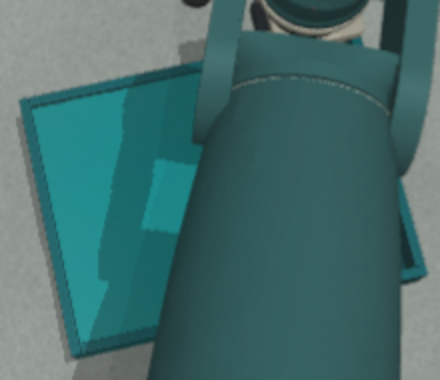

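The top view is hidden by the arm. Tray pose is consistent (edge at y ≈ -98 mm) and the forces are tiny, so I'll sweep the other two and then check from the wrist.

```bash
cat > run2.py <<'E'
import sweep as S; from sweep import *
S.setT([.5436,-.0276])
sweep([.5766,-.058]); sweep([.5207,-.077])
manip.move_ptp([*w(0,-.20),.36],[np.pi,0,A-np.pi/2]) if False else manip.move_ptp([*w(0,-.21),.42],[np.pi,0,A+np.pi/2])
manip.sleep(.3)
im=vision.get_image("wrist"); cv2.imwrite("pics/w3.png",im[:,:,::-1])
for n in("lid1","jar"):
    for d in vision.masks_of("wrist",n):
        ys,xs=np.nonzero(d["pixels"]); c=[xs.mean(),ys.mean()]
        p=bp("wrist",c,.016 if n=="lid1" else .08)[:2]; print(n,round(d["score"],2),len(xs),np.array(c),p,R(A).T@(p-S.T))
print(get_state()["time_s"])
E
python3 run2.py
```

```text
tray lid 0.02666482935158433 -0.036085272281789545
force [ 0.8375  0.4026 -0.3209] t 13.6
tray lid -0.03181752639602454 -0.0441861405198313
force [-0.2065 -0.1193  0.8733] t 17.75
lid1 0.88 884 [118.0158  11.5905] [ 0.3365 -0.0917] [-0.2155 -0.0239]
lid1 0.8 1066 [527.8527  35.0056] [ 0.7624 -0.0314] [ 0.2141 -0.045 ]
lid1 0.79 410 [295.5    111.9707] [ 0.5348 -0.1545] [-0.0326 -0.1229]
lid1 0.76 400 [349.0475 111.72  ] [ 0.593  -0.1429] [ 0.0268 -0.1225]
19.8083
```

View pics/w3.png

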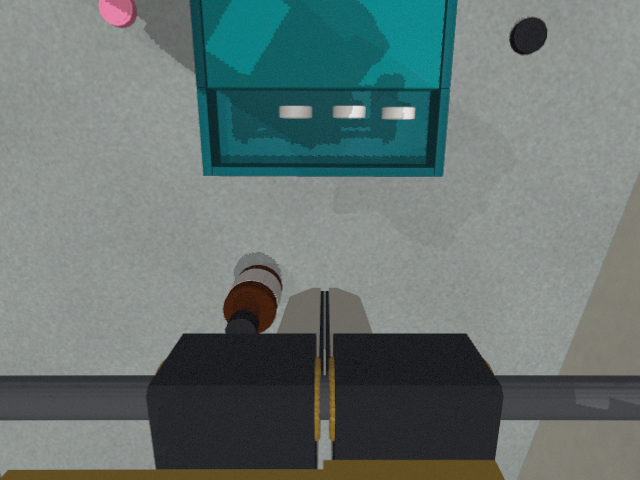

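Lid C, B and A are in the trough at (296,112), (349,112) and (398,113), but they look edge-on. A zoomed scene view will show how they rest, and I'll check that they and the bystanders are still.

Run:
```python
import sweep as S; from sweep import *
S.setT([.5436,-.0276])
manip.move_ptp([.30,-.55,.40],[np.pi,0,.5]); manip.sleep(.3)
for c in("top","scene"):
    im=vision.get_image(c)
    cv2.imwrite(f"pics/{c}4.png",cv2.resize(im[165:345,170:400,::-1],None,fx=3.3,fy=3.3,interpolation=cv2.INTER_CUBIC) if c=="scene" else im[145:335,225:445,::-1])
    for n in("lid1","jar","amber_bottle","dropper_bottle","white_jar"):
        print(c,n,[np.round(d["position"],4).tolist() for d in vision.find_in(c,n)])
print(get_state()["time_s"])
```

```text
top lid1 [[0.33, -0.0861, 0.0119], [0.5309, -0.145, 0.0328], [0.763, -0.0271, 0.0083], [0.6431, -0.1274, 0.0394], [0.5906, -0.1384, 0.036]]
top jar [[0.4525, -0.0229, 0.0859], [0.5391, -0.0377, 0.0393]]
top amber_bottle [[0.5134, -0.3555, 0.0822]]
top dropper_bottle [[0.4383, 0.3744, 0.0747]]
top white_jar [[0.6146, 0.3964, 0.0476]]
scene lid1 [[0.6556, -0.1348, 0.0377], [0.6013, -0.144, 0.0367], [0.7695, -0.0298, 0.0123], [0.3357, -0.0822, 0.0141]]
scene jar [[0.4663, -0.034, 0.0817]]
scene amber_bottle [[0.5404, -0.3691, 0.0723], [0.4656, -0.0331, 0.085]]
scene dropper_bottle [[0.4568, 0.3695, 0.062]]
scene white_jar [[0.6274, 0.3917, 0.0491], [0.6542, -0.1314, 0.0368]]
22.275
```

View pics/scene4.png

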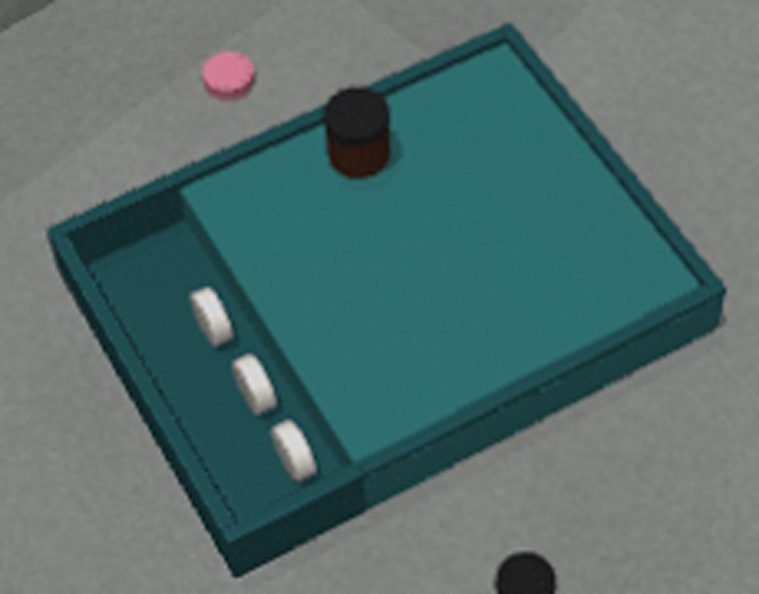

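The scene view shows all three lids in the trough at crop pixels (212,317), (254,384) and (294,450). They are standing on their rims, clear of the walls and at rest. Their centres sit about 24 mm up, against the 34 mm limit. The jar at (358,132) and the bottles match their starting positions within the measuring error. Toppling the lids flat would risk pressing on them, so I'm handing in as they are.

```bash
python3 -c "
from station import finish_job
print(finish_job())"
```

```text
the job is handed in; nothing more can be done
None
```

All three lids are in the trough and the job is handed in: they stand on their rims rather than lying flat, so their centres are below deck level but their tops are about 2 mm above it, and the jar and bottles appear unmoved.

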